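# Index, lock and gauge a wheel on the bench balancer

### The arm

A 6-joint arm with a two-finger parallel gripper is mounted at the origin on the work surface. World frame = base frame: x ahead of the robot, y to its left, z up, the work surface at z = 0. Lengths are in m, angles in rad, forces in N, time in s.
With the tool pointing down it reaches from about 0.25 to 0.775 m from the base axis. Payload 4 kg.
Tool frame: the origin (TCP) lies midway between the tips of the shut fingers; the grasp point (between the pads) lies 19 mm behind it; z points along the fingers, y is the direction in which the jaws open and shut (so a half turn about z gives the same grasp; the last joint's range is limited). The gripper opens to 94 mm and grips with 3 to 60 N. Pads are 16 mm wide; open, the fingers measure 119 mm over their backs; the gripper's body (75 mm by 177 mm) begins 78 mm behind the grasp point.
Start: joints at [-1.285, 0.087, 1.371, -0, 1.684, -0.103], TCP at [0.208, -0.509, 0.206] pointing down, gripper open.
Joint ranges: [-3.1, 3.1], [-0.76, 2.03], [0.27, 2.55], [-1.08, 4.22], [0.17, 2.65], [-2.57, 2.57]. Speed limits (rad/s): [2.79, 2.79, 3.14, 3.14, 3.14, 3.14].

### API

Orientations are given as a rotation vector (axis times angle).
In Python, from rig import state, viewer, env gives the robot as it stands.
- The arm moves only by the shell command python3 -m jog 'ROWS' [FORCE]. ROWS is JSON, a list of rows, each an object of numbers: "gripper": the finger opening in cm, from 0 to 9.4; "dx", "dy", "dz": the shift along the tool's x, y, z in cm; "rx", "ry", "rz": the turn, a rotation vector about the tool's x, y, z in degrees. A call has 1 to 5 rows; each row shifts and turns the commanded pose from where the row before left it, along the tool's axes as they then stand; what a row does not reach is not made up. A row lasts 1/10 s, in which the tool goes at most 50 mm and 8.59 degrees, less where a joint would pass 70% of its speed; a pose out of reach is approached as far as the arm can. A call with a gripper value outside its range is refused whole. The fingers move at their own pace and stop on an object; FORCE is the grip in N (left out, the last holds). Time passes only in rows, so rows that do not move let the fingers close. It gives the time, the measured TCP pose, the force and the opening at its end, in the units of the state.
- state(): the state, without advancing time (a new reading comes with each control period).
- viewer.read_camera(name): name is "scene" or "top" or "wrist"; returns a dict with "pixels" (400x640x3 uint8, red, green, blue), "intrinsics" (3x3 intrinsics, pixels), "rvec" (rotation vector, rad) and "tvec" (3), from world to camera coordinates, as OpenCV has them. Camera axes: x right, y down, z forward; pixel columns grow to the right and rows downward; lengths in m; the calibration is good to about 2 mm. A picture is of the moment at which its call begins. There is no depth.
- env.job_done(): hands the job in, once; it reports no verdict.
The state is a dict: "clock": time; "joints": joint angles; "joint_vel": joint speeds; "tau": joint torques, N m; "tool_pos": TCP position; "orientation": TCP orientation; "contact_force": force on the tool from outside, world axes, zero at the start; "torque": the same for the moment, N m; "width": finger opening in m.
Only numpy, scipy, OpenCV 4.12 (cv2) and the standard library are available. Lean on these libraries where they do the work, as an engineer would, in place of code of your own. Each camera call takes 0.05 s, during which the arm holds its last target. There are 200 camera calls.

### The job

Get the scooter wheel on the bench balancer ready for its balance weight: pull the red spindle-lock knob up and out to free the spindle, turn the wheel until the yellow stripe on the tyre stands straight up, and push the lock knob fully home again. Then draw the sprung distance gauge out until its orange finger touches the rim, keep it there for a good second so that the machine takes the reading, and ease it all the way back into its home by hand, never letting it snap. Leave the hammer, spray bottle and steel cone where they are.

Things in the scene. Friction and masses are not known exactly. Their poses are not given: they have to be found in the camera images.
- machine: Blue bench-top wheel balancer, fixed. Origin on the bench under the spindle axis, in the plane of the face of its grey spindle head; z up, -x towards the robot; the spindle runs level along -y, 190 mm up. Head: cylinder 120 mm across, y 0 to 90, top z 250, with a steel collar round the lock stem to z 259. Case: x -115 to 135, y 80 to 350, top z 220 (trays to 232).
- display (a point): Top middle of the black display pod on the balancer's case; the pod spans machine x 40 to 150, y 175 to 345 mm, z 220 to 345 mm. Keep clear of it.
- lock (a joint): Travel in m of the spindle-lock plunger, straight up: about 0 = home (brake shoe pressed on the spindle, wheel held), 0.030 = out against its stop (spindle free). Starts home. Spring detent: it stays home or out and snaps over about halfway; about 16 N up to pull it out, about 12 N down to push it home.
- lock_grip (a point): Middle of the red T-shaped handle of the spindle lock, on top of the head: a bar 80 mm long along the machine's y, 18 mm wide (machine x), 22 mm high, 292 mm above the bench when home. Its underside is 22 mm over the collar when home. Rises with the lock.
- hub: Reference of the wheel, does not turn: origin on the spindle axis in the plane of the aluminium rim flange (178 mm across) that faces the machine; axes parallel to the machine's. It lies 175 to 215 mm out (-y) from the head face, different in every start. Outside the wheel a clamping nut with red wings 160 mm across, y -46 to -90 mm, turns with it.
- wheel (a joint): Turn of wheel and spindle in rad: 0 = yellow stripe straight up, positive = stripe leaning to the machine's +x side (away from the robot). Starts at 0.4 to 1.1. With the lock out it turns nearly freely (0.04 N m) and stays where left; with the lock home the brake holds it against 0.5 to 1 N m.
- mark (a point): Middle of the yellow stripe (16 mm wide) across the tread and both sidewalls of the black tyre, in the wheel's mid plane, which is 22 mm out (-y) from the hub's origin. Tyre: 254 mm across, 56 mm wide (hub y +6 to -50 mm), can be gripped across its sidewalls; shoulders rounded over the outer 9 mm. Turns with the wheel.
- gauge (a joint): Travel in m of the distance gauge out of the head along the machine's -y: 0 = home against its stop, at most 0.12. A spring draws it home with 5 N (at 0) to 7.4 N (at 0.12); let go, it snaps back. It runs in a grey guide block on the robot side of the head: machine x -90 to -35, y 0 to 90, top z 260 mm.
- gauge_grip (a point): On the upright black grip of the gauge, a round bar 22 mm across rising from the gauge rod, with a 29 mm ball on top: this point is 50 mm above the rod axis (290 mm above the bench), 22 mm below the centre of the ball and 36 mm below its top. Moves with the gauge. At home it is 50 mm out from the head face, 62 mm towards the robot from the spindle axis.
- gauge_tip (a point): End of the orange finger (18 mm across) of the gauge rod, on the rod axis, 240 mm above the bench, 75 mm farther out (-y) than the grip. It touches the rim flange when it reaches the plane of the hub's origin (same machine y), 50 to 90 mm of travel from home.
- hammer: Bystander: hammer with red handle, 260 mm long, lying flat between robot and wheel; 26 mm high.
- spray: Bystander: blue bottle, 64 mm across, 190 mm tall, standing to the right of the wheel.
- cone: Bystander: dark steel centring cone, 86 mm across, 62 mm tall, standing beyond the wheel to the right.

How it is judged:
On the way, in this order (a step that is already met when the one before it is completed fails the run):
1. the spindle lock is pulled out (value of joint lock above 0.022 m), for 0.1 s.
2. the stripe stands straight up (within 0.12 rad), the lock still out (value of joint lock above 0.022 m and value of joint wheel between -0.12 and 0.12 rad and velocity of joint wheel between -0.1 and 0.1 rad/s), for 0.2 s.
3. the lock is home again with the stripe still up (value of joint lock below 0.004 m and value of joint wheel between -0.12 and 0.12 rad), for 0.2 s.
4. the gauge finger is kept on the rim flange (within 4 mm) for 0.8 s, lock home (y of gauge_tip in the frame of hub below 0.004 m and value of joint lock below 0.004 m), for 0.8 s.
At the end, for the whole second after the job is handed in: the yellow stripe stands straight up within 0.12 rad, the spindle lock is home (within 4 mm), the gauge has been held on the rim and is back home (within 5 mm), and the hammer, bottle and cone are where they were (all of step 3 and value of joint gauge below 0.005 m); the robot touches nothing.
It fails at once if the gauge snaps back (faster than 0.6 m/s) (velocity of joint gauge below -0.6 m/s).
It fails at once if the hammer, the spray bottle or the cone is moved by more than 25 mm (distance of any of hammer, spray, cone from where it was at the start of the episode above 0.025 m).
It also fails if it takes over 72 s, if anything falls off the work surface, if the arm or the gripper's body presses on something with over 40 N, if the wrist force passes 120 N, or if a joint passes its speed limit or range.

## Working session

There is one attempt and no reset: what is moved stays moved. The work goes in short steps, Python scripts to look and compute and a shell command to move; the robot and the scene stay as the last step left them, time stands still between calls to the robot, and variables do not carry over. Pictures are saved under pics/ and viewed, about 8 in all and at most 12, crops included, and the job is handed in when it is done.

```bash
ls; mkdir -p pics
python3 - <<'E'
from rig import state, viewer
import cv2,numpy as np
for n in("scene","top"):
    c=viewer.read_camera(n); cv2.imwrite(f"pics/{n}0.png",c["pixels"][:,:,::-1]); print(n,c["intrinsics"],c["rvec"],c["tvec"], -cv2.Rodrigues(np.array(c["rvec"]))[0].T@np.array(c["tvec"]))
print(state())
E
```

```text
pics
scene [[429.9868226    0.         322.73103134]
 [  0.         429.9868226  203.97667838]
 [  0.           0.           1.        ]] [ 1.56157736  1.83072203 -0.88688936] [ 0.10364509 -0.16693883  1.82865571] [1.53815034 0.13638507 0.99904215]
top [[405.79781283   0.         323.74959899]
 [  0.         405.79781283 200.22654111]
 [  0.           0.           1.        ]] [ 2.22833384 -2.16633295  0.04204228] [-0.03020105  0.53821182  1.33780424] [ 0.48118696 -0.02197141  1.35951485]
{'clock': 0.1, 'joints': array([-1.28511744e+00,  8.78701374e-02,  1.37206924e+00, -1.77027165e-05,
        1.68362488e+00, -1.03112061e-01]), 'joint_vel': array([ 3.56700301e-04, -1.08106523e-03, -2.79055048e-03, -5.59511993e-05,
       -5.84964921e-05,  5.72511469e-04]), 'tau': array([ 1.69930405e-03, -3.41250801e+01, -3.03302300e+01,  7.19561731e-02,
        3.04739352e-02, -1.11588042e-04]), 'tool_pos': array([ 0.20833238, -0.50848274,  0.20444442]), 'orientation': array([-3.08049534e+00, -6.06490218e-01,  3.09635298e-04]), 'contact_force': array([-0.04067231, -0.38912853,  0.34654014]), 'torque': array([0.00062107, 0.0208548 , 0.03604032]), 'width': 0.09428359133195181}
```

View pics/scene0.png

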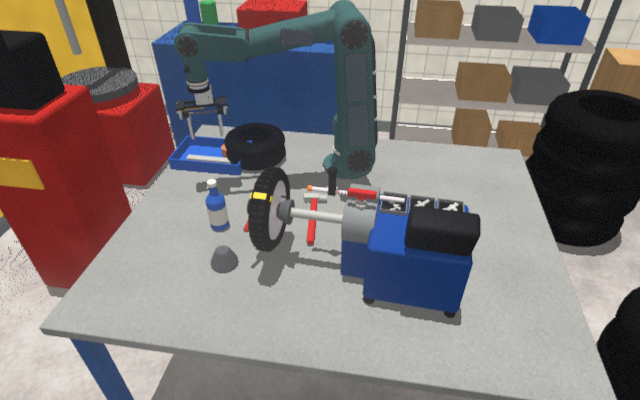

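View pics/top0.png

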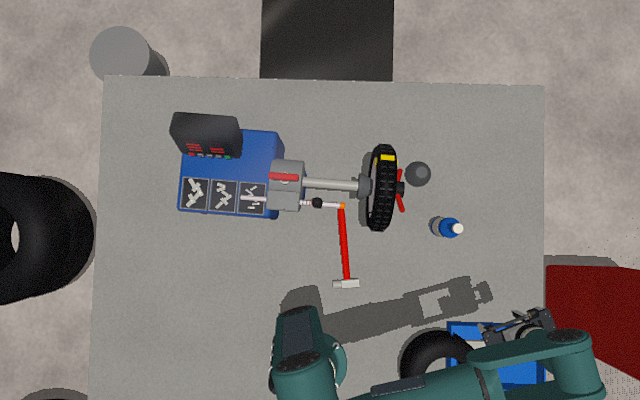

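The scene view shows the machine with the wheel towards the right. In the top view the red lock bar is at about (284,177), the gauge ball at (317,202), the orange tip at (341,205) and the stripe at (387,157). The hammer lies below the tip. Next I'll measure these.

```bash
cat > h.py <<'E'
from rig import state, viewer
import cv2,numpy as np
def cam(n):
    c=viewer.read_camera(n); c["R"]=cv2.Rodrigues(np.array(c["rvec"],float))[0]; c["C"]=-c["R"].T@np.array(c["tvec"]); return c
def at(c,u,v,z):
    d=c["R"].T@np.linalg.inv(c["intrinsics"])@np.array([u,v,1.]); return c["C"]+d*(z-c["C"][2])/d[2]
def proj(c,P): return cv2.projectPoints(np.array(P,float).reshape(-1,3),np.array(c["rvec"],float),np.array(c["tvec"],float),c["intrinsics"],None)[0][:,0]
def seg(c,lo,hi,box):
    x0,y0,x1,y1=box; h=cv2.cvtColor(c["pixels"],cv2.COLOR_RGB2HSV)[y0:y1,x0:x1]
    m=cv2.inRange(h,np.array(lo),np.array(hi)); v,u=np.nonzero(m); return np.c_[u+x0,v+y0].astype(float)
E
python3 - <<'E'
from h import *
c=cam("top")
def show(n,p,z):
    m=p.mean(0); r=cv2.minAreaRect(p.astype(np.float32)); print(n,len(p),m,r,at(c,*m,z).round(4))
    return m
b=seg(c,(0,120,80),(6,255,255),(262,165,305,190)); show("bar",b,.303)
d=cv2.fitLine(b.astype(np.float32),cv2.DIST_L2,0,.01,.01).ravel(); print("dir",d)
show("orange",seg(c,(8,150,120),(20,255,255),(330,195,352,215)),.245)
show("yellow",seg(c,(22,120,120),(35,255,255),(370,145,405,170)),.3)
show("ball",seg(c,(0,0,0),(180,255,60),(309,195,326,211)),.316)
show("wing",seg(c,(0,120,80),(6,255,255),(390,160,412,215)),.19)
im=c["pixels"][135:250,255:425,::-1]; cv2.imwrite("pics/crop1.png",cv2.resize(im,None,fx=4.7,fy=4.7,interpolation=cv2.INTER_CUBIC))
E
```

```text
bar 103 [286.73786408 176.36893204] ((283.0, 176.5), (7.0, 28.0), 90.0) [0.586  0.0819 0.303 ]
dir [9.9638373e-01 8.4967323e-02 2.8673785e+02 1.7636893e+02]
orange 28 [342.         205.42857143] ((342.0, 205.5), (5.0, 4.0), 90.0) [ 0.516  -0.0667  0.245 ]
yellow 97 [386.28865979 157.97938144] ((385.7090759277344, 159.29917907714844), (11.407503128051758, 22.54340171813965), 84.80557250976562) [ 0.642  -0.1774  0.3   ]
ball 88 [316.75       202.27272727] ((317.0, 202.5), (10.0, 9.0), 0.0) [0.52   0.0013 0.316 ]
wing 146 [399.35616438 192.79452055] ((399.26654052734375, 190.06491088867188), (42.204742431640625, 7.568471908569336), 86.98721313476562) [ 0.5588 -0.2333  0.19  ]
```

View pics/crop1.png

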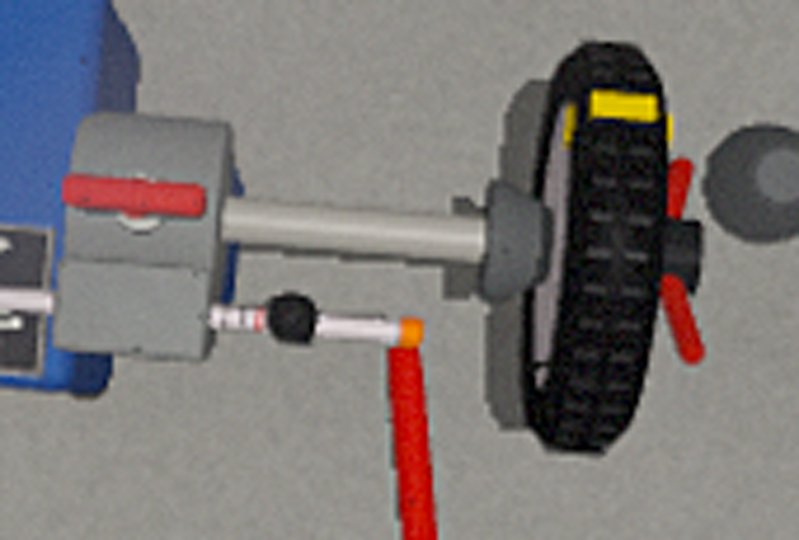

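```bash
cat > fit.py <<'E'
from h import *
from scipy.optimize import least_squares
def m2w(p,q): 
    a=p[2]; R=np.array([[np.cos(a),-np.sin(a),0],[np.sin(a),np.cos(a),0],[0,0,1]]); return np.array(q)@R.T+[p[0],p[1],0]
E
python3 - <<'E'
from fit import *
c=cam("top"); s=4.7
px=np.array([[66,188],[207,199],[292,319],[424,334],[624,106],[600,44],[590,454]])/s+[255,135]-.4
def pts(p):
    x,y,a,h,th,yc=p; R=.127
    return m2w(p,[[0,yc+.04,.303],[0,yc-.04,.303],[-.062,-.05,.312],[-.062,-.125,.24],[R*np.sin(th),-h-.022,.19+R*np.cos(th)],[.125,-h-.022,.20],[-.125,-h-.022,.20]])
f=lambda p:(proj(c,pts(p))-px).ravel()
r=least_squares(f,[.58,.05,0,.195,.6,.045]); print(r.x.round(4)); print(r.fun.reshape(-1,2).round(2))
p=r.x
print("bar",m2w(p,[0,p[5],.292]),"grip",m2w(p,[-.062,-.05,.29]),"hub",m2w(p,[0,-p[3],.19]),"mark",pts(p)[4])
print("travel",p[3]-.125)
E
```

```text
[ 0.5836  0.0483 -0.041   0.2053  0.5917  0.0419]
[[-0.31  0.91]
 [ 0.2   0.67]
 [ 0.22  0.04]
 [-0.21 -0.3 ]
 [ 0.37 -0.02]
 [ 1.56 -0.57]
 [-1.84 -0.88]]
bar [0.58530339 0.09017312 0.292     ] grip [0.51958818 0.00084445 0.29      ] hub [ 0.57517133 -0.15690785  0.19      ] mark [ 0.64505027 -0.18179187  0.29540739]
travel 0.08034245186301742
```

Fit: machine origin is about (0.584, 0.048) with yaw about -0.04. Hub distance is about 0.205, so gauge travel is about 80 mm, and wheel angle is about 0.59. All of these fall within the given ranges. Moving above the lock.

```bash
python3 -m jog '[{"dz":-4.4},{"dz":-4.4},{"dz":-4.4},{"dz":-4.4},{"dz":-4.4}]'
python3 -m jog '[{"dx":2.9,"dy":-2.05},{"dx":2.9,"dy":-2.05},{"dx":2.9,"dy":-2.05},{"dx":2.9,"dy":-2.05},{"dx":2.9,"dy":-2.05}]'
python3 -m jog '[{"dx":2.9,"dy":-2.05},{"dx":2.9,"dy":-2.05},{"dx":2.9,"dy":-2.05},{"dx":2.9,"dy":-2.05},{"dx":2.9,"dy":-2.05}]'
python3 -m jog '[{"dx":2.9,"dy":-2.05},{"dx":2.9,"dy":-2.05},{"dx":2.9,"dy":-2.05},{"dx":2.9,"dy":-2.05},{"dx":2.9,"dy":-2.05}]'
python3 -m jog '[{"rz":-8.1},{"rz":-8.1},{"rz":-8.1},{"rz":-8.1},{"rz":-8.1}]'
python3 -m jog '[{"rz":-8.1},{"rz":-8.1},{"rz":-8.1},{}]'
```

```text
$[0]: bad value
$[0]: bad value
$[0]: bad value
$[0]: bad value
$[0]: bad value
$[0]: bad value
```

```bash
python3 -m jog '[{"gripper":9.4,"dz":-4.4},{"gripper":9.4,"dz":-4.4},{"gripper":9.4,"dz":-4.4},{"gripper":9.4,"dz":-4.4},{"gripper":9.4,"dz":-4.4}]' || python3 -m jog '[{"gripper":9.4,"dx":0,"dy":0,"dz":-4.4,"rx":0,"ry":0,"rz":0}]'
```

```text
clock: 0.3
tool_pos: [0.2071, -0.5043, 0.2401]
orientation: [-3.063, -0.603, 0.003]
contact_force: [0.1, -0.7, -0.9]
width: 0.0941$[0]: bad value
```

All seven keys are required, so I'll write full rows.

```bash
python3 -m jog '[{"gripper":9.4,"dx":0,"dy":0,"dz":-4.4,"rx":0,"ry":0,"rz":0},{"gripper":9.4,"dx":0,"dy":0,"dz":-4.4,"rx":0,"ry":0,"rz":0},{"gripper":9.4,"dx":0,"dy":0,"dz":-4.4,"rx":0,"ry":0,"rz":0},{"gripper":9.4,"dx":0,"dy":0,"dz":-4.4,"rx":0,"ry":0,"rz":0}]'; echo
for i in 1; do :; done
python3 -m jog '[{"gripper":9.4,"dx":2.9,"dy":-2.05,"dz":0,"rx":0,"ry":0,"rz":0},{"gripper":9.4,"dx":2.9,"dy":-2.05,"dz":0,"rx":0,"ry":0,"rz":0},{"gripper":9.4,"dx":2.9,"dy":-2.05,"dz":0,"rx":0,"ry":0,"rz":0},{"gripper":9.4,"dx":2.9,"dy":-2.05,"dz":0,"rx":0,"ry":0,"rz":0},{"gripper":9.4,"dx":2.9,"dy":-2.05,"dz":0,"rx":0,"ry":0,"rz":0}]'
```

```text
clock: 0.7
tool_pos: [0.2084, -0.5085, 0.4272]
orientation: [3.082, 0.607, 0.0]
contact_force: [0.9, -0.3, 0.8]
width: 0.0942

clock: 1.2
tool_pos: [0.3043, -0.3579, 0.4253]
orientation: [-3.082, -0.606, -0.0]
contact_force: [-0.8, -0.1, 1.2]
width: 0.0942
```

```bash
python3 -m jog '[{"gripper":9.4,"dx":2.9,"dy":-2.05,"dz":0,"rx":0,"ry":0,"rz":0},{"gripper":9.4,"dx":2.9,"dy":-2.05,"dz":0,"rx":0,"ry":0,"rz":0},{"gripper":9.4,"dx":2.9,"dy":-2.05,"dz":0,"rx":0,"ry":0,"rz":0},{"gripper":9.4,"dx":2.9,"dy":-2.05,"dz":0,"rx":0,"ry":0,"rz":0},{"gripper":9.4,"dx":2.9,"dy":-2.05,"dz":0,"rx":0,"ry":0,"rz":0}]';echo
python3 -m jog '[{"gripper":9.4,"dx":2.9,"dy":-2.05,"dz":0,"rx":0,"ry":0,"rz":0},{"gripper":9.4,"dx":2.9,"dy":-2.05,"dz":0,"rx":0,"ry":0,"rz":0},{"gripper":9.4,"dx":2.9,"dy":-2.05,"dz":0,"rx":0,"ry":0,"rz":0},{"gripper":9.4,"dx":2.9,"dy":-2.05,"dz":0,"rx":0,"ry":0,"rz":0},{"gripper":9.4,"dx":2.9,"dy":-2.05,"dz":0,"rx":0,"ry":0,"rz":0}]';echo
python3 -m jog '[{"gripper":9.4,"dx":2.9,"dy":-2.05,"dz":0,"rx":0,"ry":0,"rz":0},{"gripper":9.4,"dx":2.9,"dy":-2.05,"dz":0,"rx":0,"ry":0,"rz":0},{"gripper":9.4,"dx":2.9,"dy":-2.05,"dz":0,"rx":0,"ry":0,"rz":0},{"gripper":9.4,"dx":2.9,"dy":-2.05,"dz":0,"rx":0,"ry":0,"rz":0},{"gripper":9.4,"dx":2.9,"dy":-2.05,"dz":0,"rx":0,"ry":0,"rz":0}]';echo
python3 -m jog '[{"gripper":9.4,"dx":0,"dy":0,"dz":0,"rx":0,"ry":0,"rz":-8.1},{"gripper":9.4,"dx":0,"dy":0,"dz":0,"rx":0,"ry":0,"rz":-8.1},{"gripper":9.4,"dx":0,"dy":0,"dz":0,"rx":0,"ry":0,"rz":-8.1},{"gripper":9.4,"dx":0,"dy":0,"dz":0,"rx":0,"ry":0,"rz":-8.1},{"gripper":9.4,"dx":0,"dy":0,"dz":0,"rx":0,"ry":0,"rz":-8.1}]';echo
python3 -m jog '[{"gripper":9.4,"dx":0,"dy":0,"dz":0,"rx":0,"ry":0,"rz":-8.1},{"gripper":9.4,"dx":0,"dy":0,"dz":0,"rx":0,"ry":0,"rz":-8.1},{"gripper":9.4,"dx":0,"dy":0,"dz":0,"rx":0,"ry":0,"rz":-8.1},{"gripper":9.4,"dx":0,"dy":0,"dz":0,"rx":0,"ry":0,"rz":0}]'
python3 - <<'E'
from h import *
s=state(); print(s["tool_pos"],s["orientation"],s["joints"]); R=cv2.Rodrigues(s["orientation"])[0]; print(R.round(3))
c=cam("wrist"); cv2.imwrite("pics/w1.png",c["pixels"][:,:,::-1]); print(c["C"])
print(proj(c,[[.585,.0902,.303],[.5196,.0008,.312]]))
E
```

```text
clock: 1.7
tool_pos: [0.3996, -0.2079, 0.4254]
orientation: [3.082, 0.607, 0.0]
contact_force: [0.4, 0.6, -0.3]
width: 0.0939

clock: 2.2
tool_pos: [0.495, -0.0581, 0.4253]
orientation: [3.082, 0.607, -0.0]
contact_force: [-0.1, -0.9, 0.3]
width: 0.0941

clock: 2.7
tool_pos: [0.5903, 0.0917, 0.4252]
orientation: [3.082, 0.607, -0.001]
contact_force: [0.2, -0.5, 0.3]
width: 0.0938

clock: 3.2
tool_pos: [0.5899, 0.0904, 0.425]
orientation: [-2.677, -1.644, 0.001]
contact_force: [-0.3, 0.5, -0.5]
width: 0.0939

clock: 3.6
tool_pos: [0.5898, 0.0903, 0.4251]
orientation: [-2.277, -2.164, 0.001]
contact_force: [-0.2, 0.1, -1.1]
width: 0.0941
[0.58980976 0.09032358 0.42511504] [-2.27741379e+00 -2.16350019e+00  8.60109974e-04] [ 5.70066021e-02  2.73941895e-01  7.14271560e-01 -9.56272453e-05
  2.15402925e+00  1.08244589e-01]
[[ 0.051  0.999 -0.001]
 [ 0.999 -0.051 -0.   ]
 [-0.    -0.001 -1.   ]]
[0.59276076 0.15973129 0.60418384]
[[314.90752574 195.80683309]
 [262.90098658 274.76276036]]
```

View pics/w1.png

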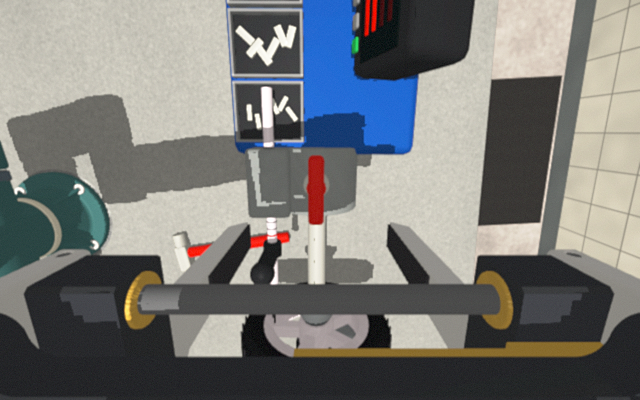

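Wrist view: the bar runs from (316,156) to (316,222) and is parallel to the tool x axis. The fitted centre is within about 5 mm. Now descend, grip and pull.

```bash
python3 -m jog '[{"gripper":7,"dx":0.4,"dy":-0.45,"dz":3.0,"rx":0,"ry":0,"rz":0},{"gripper":7,"dx":0,"dy":0,"dz":3.6,"rx":0,"ry":0,"rz":0},{"gripper":7,"dx":0,"dy":0,"dz":3.6,"rx":0,"ry":0,"rz":0},{"gripper":7,"dx":0,"dy":0,"dz":3.0,"rx":0,"ry":0,"rz":0},{"gripper":7,"dx":0,"dy":0,"dz":2.0,"rx":0,"ry":0,"rz":0}]';echo
python3 -m jog '[{"gripper":0,"dx":0,"dy":0,"dz":0,"rx":0,"ry":0,"rz":0},{"gripper":0,"dx":0,"dy":0,"dz":0,"rx":0,"ry":0,"rz":0},{"gripper":0,"dx":0,"dy":0,"dz":0,"rx":0,"ry":0,"rz":0},{"gripper":0,"dx":0,"dy":0,"dz":0,"rx":0,"ry":0,"rz":0},{"gripper":0,"dx":0,"dy":0,"dz":0,"rx":0,"ry":0,"rz":0}]' 45
```

```text
clock: 4.15
tool_pos: [0.5844, 0.0945, 0.2702]
orientation: [-2.279, -2.159, 0.005]
contact_force: [-0.4, -0.1, -0.5]
width: 0.0698

clock: 4.65
tool_pos: [0.586, 0.0946, 0.2749]
orientation: [2.276, 2.163, 0.003]
contact_force: [-1.0, 0.5, 0.3]
width: 0.0335
```

```bash
python3 -m jog '[{"gripper":0,"dx":0,"dy":0,"dz":0,"rx":0,"ry":0,"rz":0},{"gripper":0,"dx":0,"dy":0,"dz":0,"rx":0,"ry":0,"rz":0},{"gripper":0,"dx":0,"dy":0,"dz":0,"rx":0,"ry":0,"rz":0},{"gripper":0,"dx":0,"dy":0,"dz":0,"rx":0,"ry":0,"rz":0},{"gripper":0,"dx":0,"dy":0,"dz":0,"rx":0,"ry":0,"rz":0}]' 45;echo
python3 -m jog '[{"gripper":0,"dx":0,"dy":0,"dz":-0.6,"rx":0,"ry":0,"rz":0},{"gripper":0,"dx":0,"dy":0,"dz":-0.6,"rx":0,"ry":0,"rz":0},{"gripper":0,"dx":0,"dy":0,"dz":-0.6,"rx":0,"ry":0,"rz":0},{"gripper":0,"dx":0,"dy":0,"dz":-0.6,"rx":0,"ry":0,"rz":0},{"gripper":0,"dx":0,"dy":0,"dz":-0.6,"rx":0,"ry":0,"rz":0}]';echo
python3 -m jog '[{"gripper":0,"dx":0,"dy":0,"dz":-0.2,"rx":0,"ry":0,"rz":0},{"gripper":0,"dx":0,"dy":0,"dz":0,"rx":0,"ry":0,"rz":0}]'
```

```text
clock: 5.15
tool_pos: [0.587, 0.0945, 0.274]
orientation: [2.276, 2.162, 0.004]
contact_force: [5.1, -0.4, 0.4]
width: 0.0181

clock: 5.65
tool_pos: [0.587, 0.0943, 0.3041]
orientation: [2.276, 2.162, 0.004]
contact_force: [4.7, -0.8, 8.6]
width: 0.0177

clock: 5.85
tool_pos: [0.5869, 0.0943, 0.3044]
orientation: [2.277, 2.163, 0.002]
contact_force: [5.9, -0.7, -2.9]
width: 0.0176
```

The lock rose 30 mm and is out. Release, lift, move over the tyre and turn 90°.

```bash
python3 -m jog '[{"gripper":9.4,"dx":0,"dy":0,"dz":0,"rx":0,"ry":0,"rz":0},{"gripper":9.4,"dx":0,"dy":0,"dz":0,"rx":0,"ry":0,"rz":0},{"gripper":9.4,"dx":0,"dy":0,"dz":0,"rx":0,"ry":0,"rz":0},{"gripper":9.4,"dx":0,"dy":0,"dz":-4,"rx":0,"ry":0,"rz":0},{"gripper":9.4,"dx":0,"dy":0,"dz":-4,"rx":0,"ry":0,"rz":0}]';echo
python3 -m jog '[{"gripper":9.4,"dx":0,"dy":0,"dz":-4,"rx":0,"ry":0,"rz":0},{"gripper":9.4,"dx":-4.5,"dy":0,"dz":0,"rx":0,"ry":0,"rz":0},{"gripper":9.4,"dx":-4.5,"dy":0,"dz":0,"rx":0,"ry":0,"rz":0},{"gripper":9.4,"dx":-4.5,"dy":0,"dz":0,"rx":0,"ry":0,"rz":0},{"gripper":9.4,"dx":-4.5,"dy":0,"dz":0,"rx":0,"ry":0,"rz":0}]';echo
python3 -m jog '[{"gripper":9.4,"dx":-4.5,"dy":0,"dz":0,"rx":0,"ry":0,"rz":0},{"gripper":9.4,"dx":-4.5,"dy":0,"dz":0,"rx":0,"ry":0,"rz":8.5},{"gripper":9.4,"dx":0,"dy":0,"dz":0,"rx":0,"ry":0,"rz":8.5},{"gripper":9.4,"dx":0,"dy":0,"dz":0,"rx":0,"ry":0,"rz":8.5},{"gripper":9.4,"dx":0,"dy":0,"dz":0,"rx":0,"ry":0,"rz":8.5}]';echo
python3 -m jog '[{"gripper":9.4,"dx":0,"dy":0,"dz":0,"rx":0,"ry":0,"rz":8.5},{"gripper":9.4,"dx":0,"dy":0,"dz":0,"rx":0,"ry":0,"rz":8.5},{"gripper":9.4,"dx":0,"dy":0,"dz":0,"rx":0,"ry":0,"rz":8.5},{"gripper":9.4,"dx":0,"dy":0,"dz":0,"rx":0,"ry":0,"rz":8.5},{"gripper":9.4,"dx":0,"dy":0,"dz":0,"rx":0,"ry":0,"rz":8.5}]';echo
python3 -m jog '[{"gripper":9.4,"dx":0,"dy":0,"dz":0,"rx":0,"ry":0,"rz":8.5},{"gripper":9.4,"dx":0,"dy":0,"dz":0,"rx":0,"ry":0,"rz":5},{"gripper":9.4,"dx":0,"dy":0,"dz":0,"rx":0,"ry":0,"rz":0}]'
python3 - <<'E'
from h import *
s=state(); print(s["tool_pos"],s["joints"]); R=cv2.Rodrigues(s["orientation"])[0]; print(R.round(3))
c=cam("wrist"); cv2.imwrite("pics/w2.png",c["pixels"][:,:,::-1]); print(c["C"])
print(proj(c,[[.575,-.180,.317]]))
E
```

```text
clock: 6.35
tool_pos: [0.5841, 0.0946, 0.3839]
orientation: [-2.274, -2.161, 0.008]
contact_force: [0.0, -0.6, 1.0]
width: 0.0542

clock: 6.85
tool_pos: [0.5757, -0.0865, 0.4259]
orientation: [2.276, 2.165, 0.0]
contact_force: [0.7, -0.8, 1.0]
width: 0.0926

clock: 7.35
tool_pos: [0.5713, -0.1757, 0.4256]
orientation: [-2.815, -1.393, 0.0]
contact_force: [-0.1, -0.2, 0.8]
width: 0.0939

clock: 7.85
tool_pos: [0.5714, -0.1749, 0.4258]
orientation: [-3.129, -0.28, 0.0]
contact_force: [0.5, -0.3, -0.2]
width: 0.0941

clock: 8.15
tool_pos: [0.5715, -0.1749, 0.4258]
orientation: [3.141, -0.08, -0.0]
contact_force: [0.2, 0.3, 0.2]
width: 0.0939
[ 0.57146743 -0.17489888  0.42576381] [-3.91845273e-01  2.76516917e-01  7.09658586e-01 -7.96769659e-06
  2.15542283e+00  1.22958700e+00]
[[ 0.999 -0.051 -0.   ]
 [-0.051 -0.999 -0.   ]
 [-0.     0.    -1.   ]]
[ 0.64007117 -0.17834245  0.60481944]
[[323.14641525 193.79430121]]
```

View pics/w2.png

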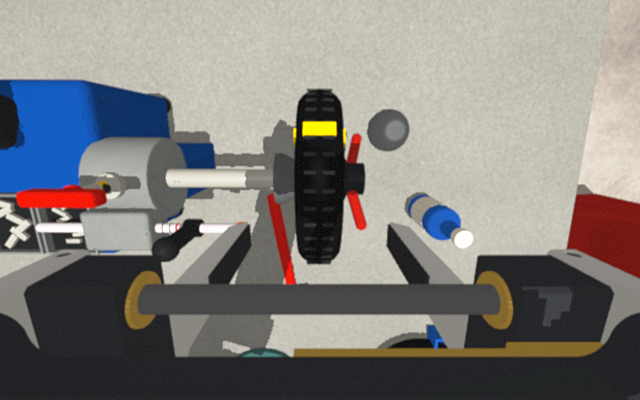

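Run:
```python
from h import *
from scipy.optimize import least_squares
c=cam("wrist"); a=-.051; R=.127
ex=np.array([np.cos(a),np.sin(a),0])
y=seg(c,(22,120,120),(35,255,255),(302,118,338,140)); ym=y.mean(0); print(ym,len(y))
t=np.linspace(-2.5,2.5,2001)
def f(p):
    C=np.array([p[0],p[1],.19]); P=C+R*(np.sin(t)[:,None]*ex+np.cos(t)[:,None]*[0,0,1]); q=proj(c,P)
    m=proj(c,C+R*(np.sin(p[2])*ex+np.cos(p[2])*np.array([0,0,1])))[0]
    return [q[:,1].min()-88,q[:,1].max()-264,m[0]-ym[0],m[1]-ym[1]]
r=least_squares(f,[.575,-.18,.6],diff_step=1e-3); print(r.x,r.fun)
```

```text
[319.15517241 128.09195402] 522
[ 0.57090962 -0.17529384  0.60744793] [-1.27394831e-01  1.56419892e-01 -4.56686372e-05 -6.06320955e-06]
```

Close-up: tyre centred under the tool with the axis at (0.572, -0.175), and the stripe at 0.607 rad. Now descend and grip the tyre.

```bash
python3 -m jog '[{"gripper":9.4,"dx":0,"dy":0,"dz":3.5,"rx":0,"ry":0,"rz":0},{"gripper":9.4,"dx":0,"dy":0,"dz":3.5,"rx":0,"ry":0,"rz":0},{"gripper":9.4,"dx":0,"dy":0,"dz":3.5,"rx":0,"ry":0,"rz":0},{"gripper":9.4,"dx":0,"dy":0,"dz":2.3,"rx":0,"ry":0,"rz":0},{"gripper":9.4,"dx":0,"dy":0,"dz":1.5,"rx":0,"ry":0,"rz":0}]';echo
python3 -m jog '[{"gripper":4,"dx":0,"dy":0,"dz":0,"rx":0,"ry":0,"rz":0},{"gripper":4,"dx":0,"dy":0,"dz":0,"rx":0,"ry":0,"rz":0},{"gripper":4,"dx":0,"dy":0,"dz":0,"rx":0,"ry":0,"rz":0},{"gripper":4,"dx":0,"dy":0,"dz":0,"rx":0,"ry":0,"rz":0},{"gripper":4,"dx":0,"dy":0,"dz":0,"rx":0,"ry":0,"rz":0}]' 15;echo
python3 -m jog '[{"gripper":4,"dx":0,"dy":0,"dz":0,"rx":0,"ry":0,"rz":0},{"gripper":4,"dx":0,"dy":0,"dz":0,"rx":0,"ry":0,"rz":0},{"gripper":4,"dx":0,"dy":0,"dz":0,"rx":0,"ry":0,"rz":0}]'
```

```text
clock: 8.75
tool_pos: [0.5707, -0.1746, 0.2796]
orientation: [-3.139, 0.077, 0.006]
contact_force: [-0.6, -0.3, -0.0]
width: 0.094

clock: 9.25
tool_pos: [0.5721, -0.1753, 0.2837]
orientation: [3.14, -0.08, 0.003]
contact_force: [-0.4, -0.5, 0.3]
width: 0.0572

clock: 9.55
tool_pos: [0.5721, -0.1754, 0.2836]
orientation: [3.14, -0.08, 0.003]
contact_force: [-0.0, 0.3, 3.6]
width: 0.056
```

Gripped at 56 mm. Turning the wheel about the spindle by 34.8°.

```bash
python3 -m jog '[{"gripper":4,"dx":-0.7,"dy":0,"dz":0.03,"rx":0,"ry":4.35,"rz":0},{"gripper":4,"dx":-0.7,"dy":0,"dz":0.03,"rx":0,"ry":4.35,"rz":0},{"gripper":4,"dx":-0.7,"dy":0,"dz":0.03,"rx":0,"ry":4.35,"rz":0},{"gripper":4,"dx":-0.7,"dy":0,"dz":0.03,"rx":0,"ry":4.35,"rz":0},{"gripper":4,"dx":-0.7,"dy":0,"dz":0.03,"rx":0,"ry":4.35,"rz":0}]';echo
python3 -m jog '[{"gripper":4,"dx":-0.7,"dy":0,"dz":0.03,"rx":0,"ry":4.35,"rz":0},{"gripper":4,"dx":-0.7,"dy":0,"dz":0.03,"rx":0,"ry":4.35,"rz":0},{"gripper":4,"dx":-0.7,"dy":0,"dz":0.03,"rx":0,"ry":4.35,"rz":0},{"gripper":4,"dx":0,"dy":0,"dz":0,"rx":0,"ry":0,"rz":0},{"gripper":4,"dx":0,"dy":0,"dz":0,"rx":0,"ry":0,"rz":0}]'
python3 - <<'E'
from h import *
s=state(); print(s["tool_pos"],s["contact_force"]); R=cv2.Rodrigues(s["orientation"])[0]; print(R.round(3))
c=cam("top");im=c["pixels"][120:260,255:425,::-1]; im2=cam("scene")["pixels"][130:270,200:370,::-1]
cv2.imwrite("pics/t2.png",cv2.resize(np.hstack([im,im2]),None,fx=2.3,fy=2.3,interpolation=cv2.INTER_CUBIC))
y=seg(c,(22,120,120),(35,255,255),(360,140,405,210)); m=y.mean(0); print(m,len(y),at(c,*m,.317), proj(c,[.572,-.175,.317]))
E
```

```text
clock: 10.05
tool_pos: [0.5382, -0.1734, 0.2759]
orientation: [3.072, -0.078, 0.599]
contact_force: [4.3, 1.0, -0.2]
width: 0.0562

clock: 10.55
tool_pos: [0.5177, -0.1723, 0.2636]
orientation: [2.985, -0.078, 0.928]
contact_force: [-0.3, -1.2, -3.2]
width: 0.0563
[ 0.51768487 -0.17228004  0.26357954] [-0.26758881 -1.16013902 -3.21502208]
[[ 0.823 -0.052  0.566]
 [-0.043 -0.999 -0.028]
 [ 0.567 -0.001 -0.824]]
[386.0962963  184.76296296] 135 [ 0.57011984 -0.17587996  0.317     ] [[385.7702063  184.02521278]]
```

View pics/t2.png

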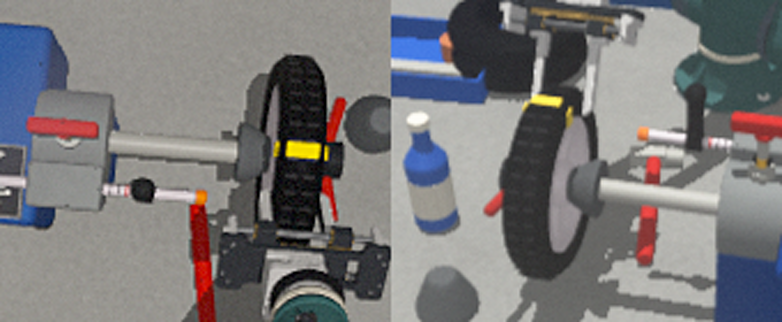

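The stripe is up: it sits at x = 0.570 against the axis at 0.572. Release, back out along the tool and straighten.

```bash
python3 -m jog '[{"gripper":9.0,"dx":0,"dy":0,"dz":0,"rx":0,"ry":0,"rz":0},{"gripper":9.0,"dx":0,"dy":0,"dz":0,"rx":0,"ry":0,"rz":0},{"gripper":9.0,"dx":0,"dy":0,"dz":0,"rx":0,"ry":0,"rz":0},{"gripper":9.0,"dx":0,"dy":0,"dz":0,"rx":0,"ry":0,"rz":0},{"gripper":9.0,"dx":0,"dy":0,"dz":-1.5,"rx":0,"ry":0,"rz":0}]';echo
python3 -m jog '[{"gripper":9.0,"dx":0,"dy":0,"dz":-3,"rx":0,"ry":0,"rz":0},{"gripper":9.0,"dx":0,"dy":0,"dz":-4,"rx":0,"ry":0,"rz":0},{"gripper":9.0,"dx":0,"dy":0,"dz":-3.5,"rx":0,"ry":0,"rz":0},{"gripper":9.0,"dx":0,"dy":0,"dz":0,"rx":0,"ry":-7,"rz":0},{"gripper":9.0,"dx":0,"dy":0,"dz":0,"rx":0,"ry":-7,"rz":0}]';echo
python3 -m jog '[{"gripper":9.0,"dx":0,"dy":0,"dz":0,"rx":0,"ry":-7,"rz":0},{"gripper":9.0,"dx":0,"dy":0,"dz":0,"rx":0,"ry":-7,"rz":0},{"gripper":9.0,"dx":0,"dy":0,"dz":0,"rx":0,"ry":-6.8,"rz":0},{"gripper":9.0,"dx":0,"dy":0,"dz":-3,"rx":0,"ry":0,"rz":0},{"gripper":9.0,"dx":0,"dy":0,"dz":-3,"rx":0,"ry":0,"rz":0}]'
python3 - <<'E'
from h import *
s=state(); print(s["tool_pos"],s["contact_force"]); R=cv2.Rodrigues(s["orientation"])[0]; print(R.round(3))
d=np.array([.587,.094,.40])-s["tool_pos"]; print((R.T@d*100).round(2))
c=cam("top")
y=seg(c,(22,120,120),(35,255,255),(360,140,405,210)); m=y.mean(0); print(m,len(y),at(c,*m,.317))
E
```

```text
clock: 11.15
tool_pos: [0.5104, -0.1714, 0.2759]
orientation: [2.986, -0.076, 0.93]
contact_force: [0.0, 0.6, -0.3]
width: 0.0897

clock: 11.65
tool_pos: [0.4496, -0.1699, 0.3681]
orientation: [3.074, -0.083, 0.567]
contact_force: [0.7, -0.9, -0.2]
width: 0.0903

clock: 12.15
tool_pos: [0.452, -0.1687, 0.4229]
orientation: [-3.138, 0.078, 0.007]
contact_force: [0.9, 0.3, -0.1]
width: 0.0902
[ 0.45199921 -0.16873372  0.42294285] [ 0.94460833  0.29277785 -0.06978283]
[[ 0.999 -0.05  -0.004]
 [-0.05  -0.999  0.002]
 [-0.004 -0.002 -1.   ]]
[ 12.19 -26.91   2.3 ]
[386.02205882 183.99264706] 136 [ 0.57210216 -0.17564587  0.317     ]
```

```bash
python3 -m jog '[{"gripper":7,"dx":1.74,"dy":-3.84,"dz":0,"rx":0,"ry":0,"rz":0},{"gripper":7,"dx":1.74,"dy":-3.84,"dz":0,"rx":0,"ry":0,"rz":0},{"gripper":7,"dx":1.74,"dy":-3.84,"dz":0,"rx":0,"ry":0,"rz":0},{"gripper":7,"dx":1.74,"dy":-3.84,"dz":0,"rx":0,"ry":0,"rz":0},{"gripper":7,"dx":1.74,"dy":-3.84,"dz":0,"rx":0,"ry":0,"rz":0}]';echo
python3 -m jog '[{"gripper":7,"dx":1.74,"dy":-3.84,"dz":0,"rx":0,"ry":0,"rz":0},{"gripper":7,"dx":1.74,"dy":-3.84,"dz":0,"rx":0,"ry":0,"rz":0},{"gripper":7,"dx":0,"dy":0,"dz":0,"rx":0,"ry":0,"rz":-8.2},{"gripper":7,"dx":0,"dy":0,"dz":0,"rx":0,"ry":0,"rz":-8.2},{"gripper":7,"dx":0,"dy":0,"dz":0,"rx":0,"ry":0,"rz":-8.2}]';echo
python3 -m jog '[{"gripper":7,"dx":0,"dy":0,"dz":0,"rx":0,"ry":0,"rz":-8.2},{"gripper":7,"dx":0,"dy":0,"dz":0,"rx":0,"ry":0,"rz":-8.2},{"gripper":7,"dx":0,"dy":0,"dz":0,"rx":0,"ry":0,"rz":-8.2},{"gripper":7,"dx":0,"dy":0,"dz":0,"rx":0,"ry":0,"rz":-8.2},{"gripper":7,"dx":0,"dy":0,"dz":0,"rx":0,"ry":0,"rz":-8.2}]';echo
python3 -m jog '[{"gripper":7,"dx":0,"dy":0,"dz":0,"rx":0,"ry":0,"rz":-8.2},{"gripper":7,"dx":0,"dy":0,"dz":0,"rx":0,"ry":0,"rz":-8.2},{"gripper":7,"dx":0,"dy":0,"dz":0,"rx":0,"ry":0,"rz":-8.0},{"gripper":7,"dx":0,"dy":0,"dz":0,"rx":0,"ry":0,"rz":0}]'
```

```text
clock: 12.7
tool_pos: [0.5482, 0.0201, 0.4245]
orientation: [-3.141, 0.08, -0.002]
contact_force: [1.2, -0.1, 0.0]
width: 0.0695

clock: 13.2
tool_pos: [0.5867, 0.0941, 0.4239]
orientation: [-3.083, -0.602, -0.0]
contact_force: [0.2, 0.2, -0.5]
width: 0.0701

clock: 13.7
tool_pos: [0.5864, 0.0935, 0.4244]
orientation: [2.678, 1.642, 0.001]
contact_force: [0.3, 0.3, -0.7]
width: 0.0697

clock: 14.1
tool_pos: [0.5864, 0.0935, 0.4243]
orientation: [2.277, 2.164, 0.001]
contact_force: [-0.2, 0.0, -0.5]
width: 0.0701
```

```bash
python3 -m jog '[{"gripper":7,"dx":0,"dy":0.1,"dz":3,"rx":0,"ry":0,"rz":0},{"gripper":7,"dx":0,"dy":0,"dz":3.5,"rx":0,"ry":0,"rz":0},{"gripper":7,"dx":0,"dy":0,"dz":3,"rx":0,"ry":0,"rz":0},{"gripper":7,"dx":0,"dy":0,"dz":2.5,"rx":0,"ry":0,"rz":0},{"gripper":0,"dx":0,"dy":0,"dz":0,"rx":0,"ry":0,"rz":0}]';echo
python3 -m jog '[{"gripper":0,"dx":0,"dy":0,"dz":0,"rx":0,"ry":0,"rz":0},{"gripper":0,"dx":0,"dy":0,"dz":0,"rx":0,"ry":0,"rz":0},{"gripper":0,"dx":0,"dy":0,"dz":0,"rx":0,"ry":0,"rz":0},{"gripper":0,"dx":0,"dy":0,"dz":0,"rx":0,"ry":0,"rz":0},{"gripper":0,"dx":0,"dy":0,"dz":0,"rx":0,"ry":0,"rz":0}]' 45;echo
python3 -m jog '[{"gripper":0,"dx":0,"dy":0,"dz":0,"rx":0,"ry":0,"rz":0},{"gripper":0,"dx":0,"dy":0,"dz":0,"rx":0,"ry":0,"rz":0},{"gripper":0,"dx":0,"dy":0,"dz":0,"rx":0,"ry":0,"rz":0},{"gripper":0,"dx":0,"dy":0,"dz":0,"rx":0,"ry":0,"rz":0}]'
```

```text
clock: 14.6
tool_pos: [0.5855, 0.0932, 0.2993]
orientation: [-2.276, -2.157, 0.011]
contact_force: [0.3, -0.2, -0.7]
width: 0.0649

clock: 15.1
tool_pos: [0.5875, 0.0932, 0.3052]
orientation: [2.277, 2.163, 0.002]
contact_force: [-0.7, 0.4, 0.6]
width: 0.0254

clock: 15.5
tool_pos: [0.587, 0.0933, 0.3047]
orientation: [2.277, 2.164, 0.0]
contact_force: [-1.0, -0.2, 2.4]
width: 0.0175
```

```bash
python3 -m jog '[{"gripper":0,"dx":0,"dy":0,"dz":0.6,"rx":0,"ry":0,"rz":0},{"gripper":0,"dx":0,"dy":0,"dz":0.6,"rx":0,"ry":0,"rz":0},{"gripper":0,"dx":0,"dy":0,"dz":0.6,"rx":0,"ry":0,"rz":0},{"gripper":0,"dx":0,"dy":0,"dz":0.6,"rx":0,"ry":0,"rz":0},{"gripper":0,"dx":0,"dy":0,"dz":0.6,"rx":0,"ry":0,"rz":0}]';echo
python3 -m jog '[{"gripper":0,"dx":0,"dy":0,"dz":0.2,"rx":0,"ry":0,"rz":0},{"gripper":0,"dx":0,"dy":0,"dz":0,"rx":0,"ry":0,"rz":0},{"gripper":0,"dx":0,"dy":0,"dz":0,"rx":0,"ry":0,"rz":0}]'
python3 - <<'E'
from h import *
c=cam("top")
y=seg(c,(22,120,120),(35,255,255),(360,140,405,210)); m=y.mean(0); print(m,len(y),at(c,*m,.317))
E
```

```text
clock: 16.0
tool_pos: [0.587, 0.0935, 0.2739]
orientation: [-2.277, -2.164, 0.0]
contact_force: [-3.7, 0.6, 14.6]
width: 0.0174

clock: 16.3
tool_pos: [0.587, 0.0935, 0.2741]
orientation: [2.276, 2.164, 0.002]
contact_force: [-1.5, 0.0, 5.7]
width: 0.0175
[386.         184.00769231] 130 [ 0.57206175 -0.17558999  0.317     ]
```

The lock is home (TCP z matches the start) and the stripe hasn't moved. Going to the gauge.

```bash
python3 -m jog '[{"gripper":7,"dx":0,"dy":0,"dz":0,"rx":0,"ry":0,"rz":0},{"gripper":7,"dx":0,"dy":0,"dz":0,"rx":0,"ry":0,"rz":0},{"gripper":7,"dx":0,"dy":0,"dz":0,"rx":0,"ry":0,"rz":0},{"gripper":7,"dx":0,"dy":0,"dz":0,"rx":0,"ry":0,"rz":0},{"gripper":7,"dx":0,"dy":0,"dz":-3,"rx":0,"ry":0,"rz":0}]';echo
python3 -m jog '[{"gripper":7,"dx":0,"dy":0,"dz":-4,"rx":0,"ry":0,"rz":0},{"gripper":7,"dx":0,"dy":0,"dz":-4,"rx":0,"ry":0,"rz":0},{"gripper":7,"dx":-3.1,"dy":-2.03,"dz":-2,"rx":0,"ry":0,"rz":0},{"gripper":7,"dx":-3.1,"dy":-2.03,"dz":0,"rx":0,"ry":0,"rz":0},{"gripper":7,"dx":-3.1,"dy":-2.03,"dz":0,"rx":0,"ry":0,"rz":0}]';echo
python3 -m jog '[{"gripper":7,"dx":0,"dy":0,"dz":0,"rx":0,"ry":0,"rz":8.2},{"gripper":7,"dx":0,"dy":0,"dz":0,"rx":0,"ry":0,"rz":8.2},{"gripper":7,"dx":0,"dy":0,"dz":0,"rx":0,"ry":0,"rz":8.2},{"gripper":7,"dx":0,"dy":0,"dz":0,"rx":0,"ry":0,"rz":8.2},{"gripper":7,"dx":0,"dy":0,"dz":0,"rx":0,"ry":0,"rz":8.2}]';echo
python3 -m jog '[{"gripper":7,"dx":0,"dy":0,"dz":0,"rx":0,"ry":0,"rz":8.2},{"gripper":7,"dx":0,"dy":0,"dz":0,"rx":0,"ry":0,"rz":8.2},{"gripper":7,"dx":0,"dy":0,"dz":0,"rx":0,"ry":0,"rz":8.2},{"gripper":7,"dx":0,"dy":0,"dz":0,"rx":0,"ry":0,"rz":8.2},{"gripper":7,"dx":0,"dy":0,"dz":0,"rx":0,"ry":0,"rz":8.2}]';echo
python3 -m jog '[{"gripper":7,"dx":0,"dy":0,"dz":0,"rx":0,"ry":0,"rz":8.0},{"gripper":7,"dx":0,"dy":0,"dz":0,"rx":0,"ry":0,"rz":0}]'
python3 - <<'E'
from h import *
s=state(); print(s["tool_pos"]); R=cv2.Rodrigues(s["orientation"])[0]; print(R.round(3))
c=cam("wrist"); cv2.imwrite("pics/w3.png",c["pixels"][:,:,::-1])
print(proj(c,[[.521,.002,.312],[.517,-.074,.24]]))
E
```

```text
clock: 16.85
tool_pos: [0.5853, 0.093, 0.2965]
orientation: [-2.272, -2.159, 0.014]
contact_force: [0.9, 0.2, 0.4]
width: 0.0542

clock: 17.35
tool_pos: [0.5213, 0.0026, 0.4031]
orientation: [2.275, 2.164, 0.002]
contact_force: [0.6, -0.9, -0.7]
width: 0.0701

clock: 17.85
tool_pos: [0.5216, 0.0033, 0.402]
orientation: [2.895, 1.22, -0.0]
contact_force: [-0.3, -0.2, 0.6]
width: 0.0701

clock: 18.35
tool_pos: [0.5217, 0.0034, 0.402]
orientation: [3.139, 0.13, -0.0]
contact_force: [0.2, -0.2, -0.1]
width: 0.0702

clock: 18.55
tool_pos: [0.5217, 0.0034, 0.402]
orientation: [3.14, -0.08, -0.0]
contact_force: [-0.6, 0.5, -0.6]
width: 0.0698
[0.52167168 0.00337892 0.40198377]
[[ 0.999 -0.051 -0.   ]
 [-0.051 -0.999 -0.   ]
 [-0.     0.    -1.   ]]
[[319.94186299 202.13620003]
 [380.16002013 188.05584234]]
```

View pics/w3.png

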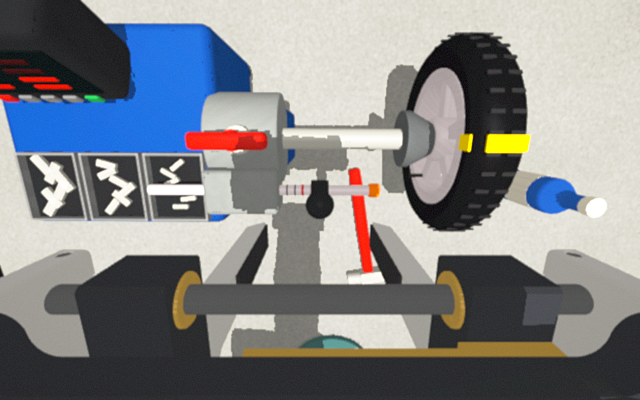

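Ball at (319,205), within 3 mm of the prediction. Descend and grip just below the ball.

```bash
python3 -m jog '[{"gripper":7,"dx":-0.25,"dy":0.1,"dz":3.5,"rx":0,"ry":0,"rz":0},{"gripper":7,"dx":0,"dy":0,"dz":3.5,"rx":0,"ry":0,"rz":0},{"gripper":7,"dx":0,"dy":0,"dz":3.2,"rx":0,"ry":0,"rz":0},{"gripper":7,"dx":0,"dy":0,"dz":2.2,"rx":0,"ry":0,"rz":0},{"gripper":7,"dx":0,"dy":0,"dz":1.2,"rx":0,"ry":0,"rz":0}]';echo
python3 -m jog '[{"gripper":0,"dx":0,"dy":0,"dz":0,"rx":0,"ry":0,"rz":0},{"gripper":0,"dx":0,"dy":0,"dz":0,"rx":0,"ry":0,"rz":0},{"gripper":0,"dx":0,"dy":0,"dz":0,"rx":0,"ry":0,"rz":0},{"gripper":0,"dx":0,"dy":0,"dz":0,"rx":0,"ry":0,"rz":0},{"gripper":0,"dx":0,"dy":0,"dz":0,"rx":0,"ry":0,"rz":0}]' 30;echo
python3 -m jog '[{"gripper":0,"dx":0,"dy":0,"dz":0,"rx":0,"ry":0,"rz":0},{"gripper":0,"dx":0,"dy":0,"dz":0,"rx":0,"ry":0,"rz":0},{"gripper":0,"dx":0,"dy":0,"dz":0,"rx":0,"ry":0,"rz":0},{"gripper":0,"dx":0,"dy":0,"dz":0,"rx":0,"ry":0,"rz":0},{"gripper":0,"dx":0,"dy":0,"dz":0,"rx":0,"ry":0,"rz":0}]'
```

```text
clock: 19.1
tool_pos: [0.518, 0.0027, 0.2635]
orientation: [-3.14, 0.076, 0.006]
contact_force: [0.7, -0.1, -0.5]
width: 0.0697

clock: 19.6
tool_pos: [0.5195, 0.0026, 0.2673]
orientation: [3.14, -0.08, 0.003]
contact_force: [0.2, -1.0, -0.4]
width: 0.0336

clock: 20.1
tool_pos: [0.5193, 0.0025, 0.2669]
orientation: [3.14, -0.08, 0.002]
contact_force: [0.2, -0.3, 4.7]
width: 0.0276
```

Width is 27.6 mm, not 22 mm, so the pads' upper edge is catching the ball. Reopen, go 9 mm lower and grip again.

```bash
python3 -m jog '[{"gripper":4.5,"dx":0,"dy":0,"dz":0,"rx":0,"ry":0,"rz":0},{"gripper":4.5,"dx":0,"dy":0,"dz":0,"rx":0,"ry":0,"rz":0},{"gripper":4.5,"dx":0,"dy":0,"dz":0.5,"rx":0,"ry":0,"rz":0},{"gripper":4.5,"dx":0,"dy":0,"dz":0.4,"rx":0,"ry":0,"rz":0},{"gripper":4.5,"dx":0,"dy":0,"dz":0,"rx":0,"ry":0,"rz":0}]';echo
python3 -m jog '[{"gripper":0,"dx":0,"dy":0,"dz":0,"rx":0,"ry":0,"rz":0},{"gripper":0,"dx":0,"dy":0,"dz":0,"rx":0,"ry":0,"rz":0},{"gripper":0,"dx":0,"dy":0,"dz":0,"rx":0,"ry":0,"rz":0},{"gripper":0,"dx":0,"dy":0,"dz":0,"rx":0,"ry":0,"rz":0},{"gripper":0,"dx":0,"dy":0,"dz":0,"rx":0,"ry":0,"rz":0}]' 30
```

```text
clock: 20.6
tool_pos: [0.5184, 0.0027, 0.2557]
orientation: [-3.14, 0.08, 0.004]
contact_force: [-0.2, 1.0, 0.3]
width: 0.0449

clock: 21.1
tool_pos: [0.5191, 0.0025, 0.2574]
orientation: [3.14, -0.08, 0.001]
contact_force: [-0.5, -0.2, 0.8]
width: 0.0276
```

Run:
```python
from h import *
s=state(); print(s["tool_pos"],s["contact_force"],s["width"])
c=cam("scene");im=c["pixels"][150:270,240:440,::-1]
cv2.imwrite("pics/s3.png",cv2.resize(im,None,fx=4,fy=4,interpolation=cv2.INTER_CUBIC))
```

```text
[0.51908463 0.00251124 0.25738792] [-0.5430394  -0.17742798  0.84675964] 0.027585542304318266
```

View pics/s3.png

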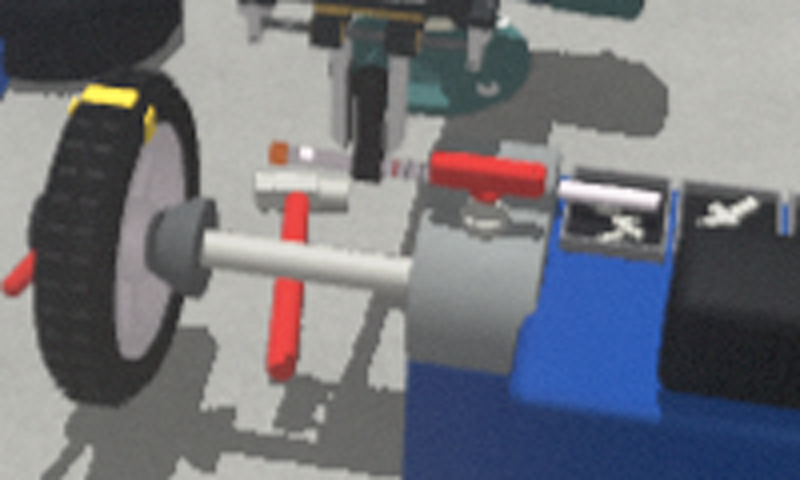

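The jaws bracket the grip snugly, so contact is direct in the pull direction. Pulling at 0.1 m/s and then creeping. Expected travel is about 78 mm.

```bash
python3 -m jog '[{"gripper":0,"dx":0,"dy":0.5,"dz":0,"rx":0,"ry":0,"rz":0},{"gripper":0,"dx":0,"dy":1,"dz":0,"rx":0,"ry":0,"rz":0},{"gripper":0,"dx":0,"dy":1,"dz":0,"rx":0,"ry":0,"rz":0},{"gripper":0,"dx":0,"dy":0.5,"dz":0,"rx":0,"ry":0,"rz":0},{"gripper":0,"dx":0,"dy":0,"dz":0,"rx":0,"ry":0,"rz":0}]' 30;echo
python3 -m jog '[{"gripper":0,"dx":0,"dy":1,"dz":0,"rx":0,"ry":0,"rz":0},{"gripper":0,"dx":0,"dy":1,"dz":0,"rx":0,"ry":0,"rz":0},{"gripper":0,"dx":0,"dy":1,"dz":0,"rx":0,"ry":0,"rz":0},{"gripper":0,"dx":0,"dy":1,"dz":0,"rx":0,"ry":0,"rz":0},{"gripper":0,"dx":0,"dy":0,"dz":0,"rx":0,"ry":0,"rz":0}]'
python3 - <<'E'
from h import *
c=cam("top"); p=seg(c,(8,150,120),(20,255,255),(335,190,385,220)); print(p[:,0].min(),p[:,0].max(),p.mean(0)); print(at(c,*p.mean(0),.245))
E
```

```text
clock: 21.65
tool_pos: [0.5175, -0.0265, 0.2573]
orientation: [-3.138, 0.079, -0.0]
contact_force: [0.1, 4.3, 1.1]
width: 0.0277

clock: 22.15
tool_pos: [0.5152, -0.0667, 0.2574]
orientation: [-3.139, 0.08, 0.001]
contact_force: [-0.7, 5.4, 0.6]
width: 0.0275Traceback (most recent call last):
  File "<stdin>", line 2, in <module>
    return umr_minimum(a, axis, None, out, keepdims, initial, where)
ValueError: zero-size array to reduction operation minimum which has no identity
```

```bash
python3 -m jog '[{"gripper":0,"dx":0,"dy":0.2,"dz":0,"rx":0,"ry":0,"rz":0},{"gripper":0,"dx":0,"dy":0.2,"dz":0,"rx":0,"ry":0,"rz":0},{"gripper":0,"dx":0,"dy":0,"dz":0,"rx":0,"ry":0,"rz":0}]';echo
python3 -m jog '[{"gripper":0,"dx":0,"dy":0.2,"dz":0,"rx":0,"ry":0,"rz":0},{"gripper":0,"dx":0,"dy":0,"dz":0,"rx":0,"ry":0,"rz":0}]';echo
python3 -m jog '[{"gripper":0,"dx":0,"dy":0.2,"dz":0,"rx":0,"ry":0,"rz":0},{"gripper":0,"dx":0,"dy":0,"dz":0,"rx":0,"ry":0,"rz":0}]'
```

```text
clock: 22.5
tool_pos: [0.515, -0.0697, 0.2573]
orientation: [-3.138, 0.078, 0.001]
contact_force: [-0.8, 5.8, 1.4]
width: 0.0275

clock: 22.7
tool_pos: [0.5149, -0.0716, 0.2573]
orientation: [-3.138, 0.078, 0.001]
contact_force: [-0.9, 6.2, 1.1]
width: 0.0279

clock: 22.9
tool_pos: [0.5148, -0.0735, 0.2573]
orientation: [-3.138, 0.078, 0.001]
contact_force: [-0.2, 6.4, 1.6]
width: 0.0275
```

Travel is 76 mm with only the spring force so far. Creeping on.

```bash
python3 -m jog '[{"gripper":0,"dx":0,"dy":0.2,"dz":0,"rx":0,"ry":0,"rz":0},{"gripper":0,"dx":0,"dy":0,"dz":0,"rx":0,"ry":0,"rz":0}]';echo
python3 -m jog '[{"gripper":0,"dx":0,"dy":0.2,"dz":0,"rx":0,"ry":0,"rz":0},{"gripper":0,"dx":0,"dy":0,"dz":0,"rx":0,"ry":0,"rz":0}]'
python3 - <<'E'
from h import *
c=cam("scene"); p=seg(c,(5,130,100),(20,255,255),(270,170,340,215)); print(len(p),p.mean(0) if len(p) else 0)
im=c["pixels"][150:250,240:380,::-1]
cv2.imwrite("pics/s4.png",cv2.resize(im,None,fx=5,fy=5,interpolation=cv2.INTER_CUBIC))
E
```

```text
clock: 23.1
tool_pos: [0.5147, -0.0749, 0.2573]
orientation: [-3.137, 0.077, 0.001]
contact_force: [-0.7, 7.9, 0.3]
width: 0.0279

clock: 23.3
tool_pos: [0.5147, -0.0748, 0.2574]
orientation: [-3.133, 0.073, 0.001]
contact_force: [-1.6, 13.7, 1.0]
width: 0.0275
18 [284.33333333 184.27777778]
```

View pics/s4.png

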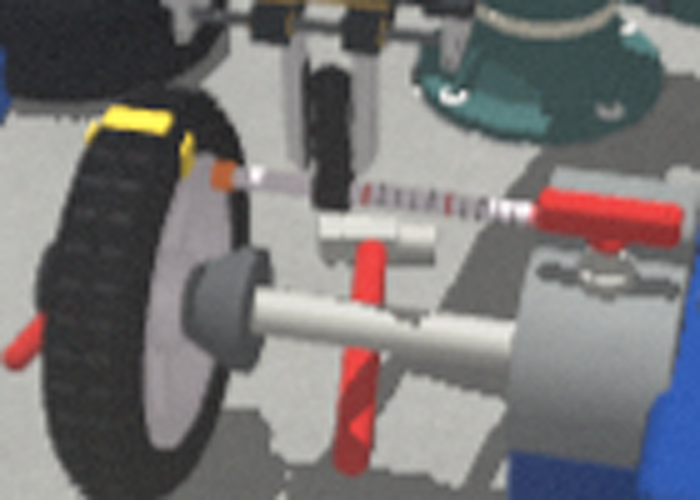

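Contact: the TCP stopped at 77 mm of travel, force rose to 14 N, and the picture shows the orange tip on the rim at (222,175). Hold for 1.5 s.

```bash
Z='' 
python3 -m jog '[{"gripper":0,"dx":0,"dy":0,"dz":0,"rx":0,"ry":0,"rz":0},{"gripper":0,"dx":0,"dy":0,"dz":0,"rx":0,"ry":0,"rz":0},{"gripper":0,"dx":0,"dy":0,"dz":0,"rx":0,"ry":0,"rz":0},{"gripper":0,"dx":0,"dy":0,"dz":0,"rx":0,"ry":0,"rz":0},{"gripper":0,"dx":0,"dy":0,"dz":0,"rx":0,"ry":0,"rz":0}]';echo
python3 -m jog '[{"gripper":0,"dx":0,"dy":0,"dz":0,"rx":0,"ry":0,"rz":0},{"gripper":0,"dx":0,"dy":0,"dz":0,"rx":0,"ry":0,"rz":0},{"gripper":0,"dx":0,"dy":0,"dz":0,"rx":0,"ry":0,"rz":0},{"gripper":0,"dx":0,"dy":0,"dz":0,"rx":0,"ry":0,"rz":0},{"gripper":0,"dx":0,"dy":0,"dz":0,"rx":0,"ry":0,"rz":0}]';echo
python3 -m jog '[{"gripper":0,"dx":0,"dy":0,"dz":0,"rx":0,"ry":0,"rz":0},{"gripper":0,"dx":0,"dy":0,"dz":0,"rx":0,"ry":0,"rz":0},{"gripper":0,"dx":0,"dy":0,"dz":0,"rx":0,"ry":0,"rz":0},{"gripper":0,"dx":0,"dy":0,"dz":0,"rx":0,"ry":0,"rz":0},{"gripper":0,"dx":0,"dy":0,"dz":0,"rx":0,"ry":0,"rz":0}]'
```

```text
clock: 23.85
tool_pos: [0.5147, -0.0748, 0.2573]
orientation: [-3.133, 0.073, 0.001]
contact_force: [-0.2, 13.2, 1.6]
width: 0.0275

clock: 24.35
tool_pos: [0.5147, -0.0748, 0.2573]
orientation: [-3.133, 0.073, 0.001]
contact_force: [-0.8, 12.4, 0.9]
width: 0.0278

clock: 24.85
tool_pos: [0.5147, -0.0748, 0.2573]
orientation: [-3.133, 0.073, 0.001]
contact_force: [0.5, 13.8, 1.3]
width: 0.0277
```

Held. Now easing the gauge back in.

```bash
python3 -m jog '[{"gripper":0,"dx":0,"dy":-0.5,"dz":0,"rx":0,"ry":0,"rz":0},{"gripper":0,"dx":0,"dy":-1,"dz":0,"rx":0,"ry":0,"rz":0},{"gripper":0,"dx":0,"dy":-1,"dz":0,"rx":0,"ry":0,"rz":0},{"gripper":0,"dx":0,"dy":-1,"dz":0,"rx":0,"ry":0,"rz":0},{"gripper":0,"dx":0,"dy":-1,"dz":0,"rx":0,"ry":0,"rz":0}]';echo
python3 -m jog '[{"gripper":0,"dx":0,"dy":-1,"dz":0,"rx":0,"ry":0,"rz":0},{"gripper":0,"dx":0,"dy":-1,"dz":0,"rx":0,"ry":0,"rz":0},{"gripper":0,"dx":0,"dy":-0.5,"dz":0,"rx":0,"ry":0,"rz":0},{"gripper":0,"dx":0,"dy":-0.4,"dz":0,"rx":0,"ry":0,"rz":0},{"gripper":0,"dx":0,"dy":0,"dz":0,"rx":0,"ry":0,"rz":0}]';echo
python3 -m jog '[{"gripper":0,"dx":0,"dy":-0.2,"dz":0,"rx":0,"ry":0,"rz":0},{"gripper":0,"dx":0,"dy":-0.2,"dz":0,"rx":0,"ry":0,"rz":0},{"gripper":0,"dx":0,"dy":0,"dz":0,"rx":0,"ry":0,"rz":0}]'
```

```text
clock: 25.35
tool_pos: [0.5171, -0.0327, 0.2573]
orientation: [-3.139, 0.079, -0.0]
contact_force: [-0.4, 4.6, 1.0]
width: 0.0278

clock: 25.85
tool_pos: [0.5187, -0.0043, 0.2574]
orientation: [-3.14, 0.078, -0.001]
contact_force: [0.0, 5.6, 0.3]
width: 0.0274

clock: 26.15
tool_pos: [0.5189, -0.0009, 0.2574]
orientation: [-3.14, 0.08, -0.0]
contact_force: [-1.0, 5.4, 0.6]
width: 0.0278
```

```bash
python3 -m jog '[{"gripper":0,"dx":0,"dy":-0.15,"dz":0,"rx":0,"ry":0,"rz":0},{"gripper":0,"dx":0,"dy":-0.15,"dz":0,"rx":0,"ry":0,"rz":0},{"gripper":0,"dx":0,"dy":0,"dz":0,"rx":0,"ry":0,"rz":0}]';echo
python3 -m jog '[{"gripper":0,"dx":0,"dy":-0.1,"dz":0,"rx":0,"ry":0,"rz":0},{"gripper":0,"dx":0,"dy":-0.1,"dz":0,"rx":0,"ry":0,"rz":0},{"gripper":0,"dx":0,"dy":0,"dz":0,"rx":0,"ry":0,"rz":0}]'
```

```text
clock: 26.45
tool_pos: [0.5191, 0.0019, 0.2573]
orientation: [-3.14, 0.08, -0.0]
contact_force: [-1.4, 5.0, 1.0]
width: 0.0275

clock: 26.75
tool_pos: [0.5191, 0.0024, 0.2573]
orientation: [3.138, -0.082, 0.0]
contact_force: [-0.5, -0.3, 1.2]
width: 0.0277
```

Back on the home stop: the spring force is gone and TCP y is at its start value. Open and lift off.

```bash
python3 -m jog '[{"gripper":6,"dx":0,"dy":0,"dz":0,"rx":0,"ry":0,"rz":0},{"gripper":6,"dx":0,"dy":0,"dz":0,"rx":0,"ry":0,"rz":0},{"gripper":6,"dx":0,"dy":0,"dz":0,"rx":0,"ry":0,"rz":0},{"gripper":6,"dx":0,"dy":0,"dz":0,"rx":0,"ry":0,"rz":0},{"gripper":6,"dx":0,"dy":0,"dz":-2,"rx":0,"ry":0,"rz":0}]';echo
python3 -m jog '[{"gripper":6,"dx":0,"dy":0,"dz":-4,"rx":0,"ry":0,"rz":0},{"gripper":6,"dx":0,"dy":0,"dz":-4,"rx":0,"ry":0,"rz":0},{"gripper":6,"dx":0,"dy":0,"dz":-4,"rx":0,"ry":0,"rz":0},{"gripper":6,"dx":-4,"dy":0,"dz":-2,"rx":0,"ry":0,"rz":0},{"gripper":6,"dx":-4,"dy":0,"dz":0,"rx":0,"ry":0,"rz":0}]';echo
python3 -m jog '[{"gripper":6,"dx":-4,"dy":0,"dz":0,"rx":0,"ry":0,"rz":0},{"gripper":6,"dx":-4,"dy":0,"dz":0,"rx":0,"ry":0,"rz":0},{"gripper":6,"dx":0,"dy":0,"dz":0,"rx":0,"ry":0,"rz":0},{"gripper":6,"dx":0,"dy":0,"dz":0,"rx":0,"ry":0,"rz":0}]'
python3 - <<'E'
from h import *
c=cam("top"); y=seg(c,(22,120,120),(35,255,255),(360,140,405,210)); print(at(c,*y.mean(0),.317))
p=seg(c,(8,150,120),(20,255,255),(330,195,352,215)); print("tip",p.mean(0))
b=seg(c,(0,120,80),(6,255,255),(262,165,305,190)); print("bar",b.mean(0),len(b))
cv2.imwrite("pics/t5.png",cv2.resize(c["pixels"][120:300,170:480,::-1],None,fx=2.5,fy=2.5,interpolation=cv2.INTER_CUBIC))
E
```

```text
clock: 27.25
tool_pos: [0.5177, 0.0036, 0.2741]
orientation: [-3.14, 0.08, 0.011]
contact_force: [0.3, 0.4, -1.3]
width: 0.0597

clock: 27.75
tool_pos: [0.4398, 0.0074, 0.4198]
orientation: [3.14, -0.08, 0.007]
contact_force: [-0.1, 1.1, 0.9]
width: 0.0601

clock: 28.15
tool_pos: [0.3591, 0.0118, 0.418]
orientation: [3.14, -0.08, 0.005]
contact_force: [0.6, -0.1, 0.1]
width: 0.0597
[ 0.57196945 -0.17580807  0.317     ]
tip [342.         205.42857143]
bar [287.11428571 176.54285714] 105
```

View pics/t5.png

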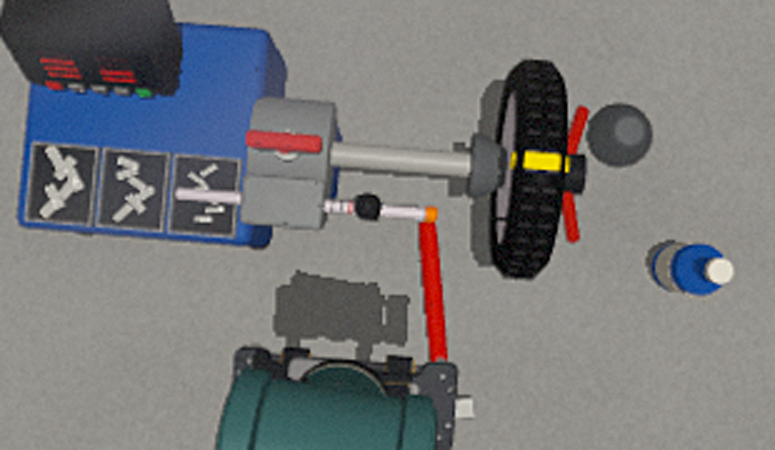

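The picture shows the stripe up (543,160), the lock bar where it started, and the gauge tip at exactly its start pixel. The bystanders are in place and the robot is clear. Handing in.

```bash
python3 -c "from rig import env; print(env.job_done())"
```

```text
the job is handed in; nothing more can be done
None
```

I did every step of the task in order and handed the job in at about 28 s of the 72 s limit. The hand-in reports no verdict.

- **Lock out:** I pulled the spindle lock up about 30 mm and it stayed out.
- **Wheel:** I gripped the tyre and turned it 34.8°. The stripe now sits at x = 0.572 m, level with the spindle axis measured at 0.571 to 0.574 m, so it is straight up within about 0.03 rad.
- **Lock home:** I pushed the knob back until the tool was at its starting height. The red bar is in its original place in the top picture, within half a pixel.
- **Gauge reading:** I drew the gauge out 77 mm until the finger met the rim. The force rose from 6 N to about 14 N, and I held it there for about 1.5 s.
- **Gauge return:** I eased it back at about 0.1 m/s or less until the spring force vanished at the home stop, then let go. The orange tip is at exactly its starting pixel.
- **Bystanders:** The hammer, bottle and cone look undisturbed in the last picture, though I did not measure them. The gripper was clear of everything at hand-in.

**Mismatch:** the jaws closed to 27.6 mm on the gauge grip instead of the stated 22 mm, probably catching the ball. A second grip 9 mm lower read the same, and it held without slipping.

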